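# Tilt the culture flask, then hold its carrier's index plunger back

## Task

Give the culture flask on the tilting stand a slow tilt: raise the bed by its front handle to 30 degrees (never beyond 40), keep it there for about two seconds and lower it gently until it lies level on its rests again. Then, with the bed level, pull the red knob of the index plunger fully back, so that its pin is clear of the seat hole in the flask's blue carrier, and finish while still holding it back, so that I can lift the carrier off. Never draw the plunger while the bed is tilted, leave the carrier in its seat with the flask untouched, and do not disturb the other things on the bench.

Things in the scene. Friction and masses are not known exactly. Their poses are not given: they have to be found in the camera images.
- tilt_bed (a joint): angle of the white tilting bed of the flask stand, rad: 0 = level, lying on its two front rests (start and lower stop); grows as the front edge, with the handle and the flask's cap, goes up; 0.524 = 30 degrees; upper stop 0.87. The pivots are friction-clamped: the bed stays at whatever angle it is left; it takes about 9 N upwards at the handle to raise it and about 1 N downwards to lower it.
- plunger (a joint): travel of the sprung index plunger, m: 0 = pin home in the seat hole of the carrier's lug (start), 0.014 = fully back against its stop. The 7 mm pin reaches 9 mm into the hole. The spring pushes it home again at once when it is let go (about 5 N at 0 and 12 N at 0.014); there is no lock-out position.
- handle (a point): middle of the bed's lift handle: a round black grip 15 mm in diameter and 70 mm long, lying along the bed's y at the ends of a steel bow, 50 mm in front of the bed's front edge; with the bed level it is 90 mm above the bench, with nothing under it but bench. Axes turn with the bed: x from the handle towards the pivots, y to the left along the grip and the pivot line, z up, square to the bed.
- pivot (a point): point in the middle of the bed's pivot line, at the stand's far edge, 80 mm above the bench; fixed to the stand. x points away from the front of the stand, y along the pivot line, z up. The handle grip lies 275 mm in front of (at -x from) it and, with the bed level, 10 mm higher, so at 30 degrees the grip has risen by 136 mm and gone back by 42 mm.
- seat (a point): point on the top face of the bed where the carrier's origin belongs; turns with the bed (axes as handle).
- knob (a point): middle of the gripping waist of the plunger's red pull knob: waist 26 mm in diameter and 22 mm long between rims 30 mm (inner) and 32 mm (outer) in diameter, axis level along the bed's y. It stands out at the left (+y) side of the bed, 126 mm left of the bed's middle line, 103 mm above the bench, and is pulled straight out to the bed's +y. Free space of 40 mm and more in front of, behind and under it. Axes as handle.
- carrier: loose blue tray 186 x 116 mm, rims 14 mm high, 0.3 kg with a frosted culture flask clipped in it (100 x 84 x 34 mm, orange cap towards the handle; top of the clips 40 mm above the tray's underside). On its left side an aluminium lug, 34 mm long and 34 mm high, has the 10 mm seat hole for the plunger. It lies on the bed between low rails. Origin: middle of its underside; x towards the pivots, y to the plunger's side, z up.
- tube_rack: bystander, loose: yellow rack 110 x 200 mm with orange-capped tubes, 112 mm high; origin under its middle
- tip_box: bystander, loose: pipette-tip box 124 x 84 x 62 mm, black with a pink lid; origin under its middle
- reagent_bottle: bystander, loose: clear glass bottle with orange cap, 70 mm in diameter, 125 mm high; origin under its middle
- beaker: bystander, loose: frosted plastic beaker, 72 mm in diameter, 85 mm high; origin under its middle
- marker: bystander, loose: marker pen 130 mm long, 13 mm thick, lying, white with a green cap; origin under its middle
- timer: bystander, loose: white bench timer 74 x 74 x 16 mm; origin under its middle
- vial_tray: bystander, loose: green tray 100 x 190 x 50 mm with small vials; origin under its middle
Not all that is in view belongs to the job. What is shaped like the carrier but purple is not meant.

How it is judged (in metres and radians):
On the way, in this order (a step that is already met when the one before it is completed fails the run):
1. the bed is held at 30 degrees (within 4) for one second (value of joint tilt_bed between 0.454 and 0.593 rad), for 1 s.
2. the bed is back level on its rests (value of joint tilt_bed below 0.035 rad), for 0.2 s.
3. the plunger is drawn fully back with the bed level (value of joint plunger above 0.0115 m and value of joint tilt_bed below 0.035 rad), for 0.3 s.
At the end, for the whole second after the job is handed in: For the last second the gripper holds the plunger at least 11.5 mm of its 14 mm back (fingers on the knob with more than 2 N), the bed lies level (within 0.035 rad = 2 degrees), and the carrier lies still within 6 mm of its seat on the bed (all of step 3 and contact force between the fingers and plunger above 2 N and distance between seat and carrier below 0.006 m and linear speed of carrier below 0.02 m/s); the arm keeps its last pose, push and grip.
It fails at once if the bed goes past 40 degrees, or is swung or dropped faster than 1.5 rad/s (value of joint tilt_bed above 0.7 rad or velocity of joint tilt_bed above 1.5 rad/s or velocity of joint tilt_bed below -1.5 rad/s).
It fails at once if the plunger is drawn more than 4 mm while the bed is tilted by more than 4 degrees (value of joint plunger above 0.004 m and value of joint tilt_bed above 0.07 rad).
It fails at once if the carrier shifts more than 8 mm from its seat (distance between seat and carrier above 0.008 m).
It fails at once if the carrier or flask is touched with more than 5 N (contact force between any of the fingers, the arm and carrier above 5 N).
It fails at once if a bystander is moved by more than 30 mm (distance of any of tube_rack, tip_box, reagent_bottle, beaker, marker, timer, vial_tray from where it was at the start of the episode above 0.03 m).
It also fails if it takes over 54 s, if anything falls off the work surface, if the arm or the gripper's body presses on something with over 40 N, if the wrist force passes 120 N, or if a joint passes its speed limit or range.

## Robot

A 6-joint arm with a two-finger parallel gripper is mounted at the origin on the work surface. World frame = base frame: x ahead of the robot, y to its left, z up, the work surface at z = 0. Lengths are in mm, angles in degrees, forces in N, time in s.
With the tool pointing down it reaches from about 350 to 850 mm from the base axis. Payload 8.1 kg.
Tool frame: the origin (TCP) lies midway between the tips of the shut fingers; the grasp point (between the pads) lies 19 mm behind it; z points along the fingers, y is the direction in which the jaws open and shut (so a half turn about z gives the same grasp; the last joint's range is limited). The gripper opens to 85 mm and grips with 20 to 120 N. Pads are 22 mm wide; open, the fingers measure 114 mm over their backs; the gripper's body (76 mm by 85 mm) begins 54 mm behind the grasp point. The pads swing forward as they close: fully open they stand 13 mm farther back than shut.
Start: joints at [68.331, 7.471, 85.268, -0, 87.261, -4.893], TCP at [173.159, 574.475, 231.292] pointing down, gripper open.
Joint ranges: [-169.43, 169.43], [-51.17, 129.36], [1.28, 143.12], [-76.62, 256.62], [0, 156.53], [-152.29, 152.29]. Speed limits (degrees/s): [136.94, 136.94, 159.86, 180, 180, 180].

## Interface

Orientations are given as [roll, pitch, yaw] about the fixed x, y, z axes, in that order (R = Rz(yaw) Ry(pitch) Rx(roll)).
In Python, from bench import r gives the robot as it stands.
- The arm moves only by the shell command python3 -m jog 'ROWS' [FORCE]. ROWS is JSON, a list of rows, each a list of 5 numbers: the shift along the tool's x, y, z in m, then the turn about the tool's z in rad, then the opening, from 0 (shut) to 1 (fully open). A call has 1 to 20 rows; each row is the pose to reach, as a shift and turn from the pose measured when the call began, along the tool's axes at that moment; what a row does not reach only later rows make up. A row lasts 1/10 s, in which the tool goes at most 50 mm and 8.59 degrees, less where a joint would pass 70% of its speed; a pose out of reach is approached as far as the arm can. A call with a gripper value outside its range is refused whole. The fingers move at their own pace and stop on an object; FORCE is the grip in N (left out, the last holds). Time passes only in rows, so rows that repeat a pose let the fingers close. It gives the time, the measured TCP pose, the force and the opening at its end, in the units of the state.
- r.sense(): the state, without advancing time (a new reading comes with each control period).
- r.snapshot(name): name is "side" or "top" or "wrist"; returns a dict with "pixels" (400x640x3 uint8, red, green, blue), "K" (3x3 intrinsics, pixels), "R" (3x3) and "t" (3): a world point X has camera coordinates R X + t. Camera axes: x right, y down, z forward; pixel columns grow to the right and rows downward; lengths in mm; the calibration is good to about 2 mm. A picture is of the moment at which its call begins. There is no depth.
- r.hand_in(): hands the job in, once; it reports no verdict.
The state is a dict: "time": time; "joint_pos": joint angles; "qd": joint speeds; "joint_efforts": joint torques, N m; "tool_pos": TCP position; "tcp_rot": TCP orientation; "ft_force": force on the tool from outside, world axes, zero at the start; "wrist_torque": the same for the moment, N m; "finger_gap": finger opening in mm.
Only numpy, scipy, OpenCV 4.12 (cv2) and the standard library are available. Lean on these libraries where they do the work, as an engineer would, in place of code of your own. Each camera call takes 0.05 s, during which the arm holds its last target.

## Working session

There is one attempt and no reset: what is moved stays moved. The work goes in short steps, Python scripts to look and compute and a shell command to move; the robot and the scene stay as the last step left them, time stands still between calls to the robot, and variables do not carry over. Pictures are saved under pics/ and viewed, and the job is handed in when it is done.

```bash
ls; mkdir -p pics
python3 - <<'E'
from bench import r
import cv2
for n in ["side","top","wrist"]:
    s=r.snapshot(n); cv2.imwrite(f"pics/{n}0.png",s["pixels"][:,:,::-1]); print(n,s["K"].tolist(),s["R"].tolist(),s["t"].tolist())
print(r.sense())
E
```

```text
pics
side [[454.4079977057298, 0.0, 319.06381956554185], [0.0, 454.4079977057298, 199.60828563962826], [0.0, 0.0, 1.0]] [[-0.974221084320308, -0.22556007432233446, 0.003991458062699953], [-0.16381541829162266, 0.6951523687047073, -0.6999483502474846], [0.15510573037674666, -0.6825583031184499, -0.714182312332333]] [506.0779622877458, 143.4797979250634, 1642.8596974268796]
top [[392.3861042830456, 0.0, 315.0210012103451], [0.0, 392.3861042830456, 196.15895423445772], [0.0, 0.0, 1.0]] [[0.0014664605232292554, -0.9999342571773218, 0.011372370763012467], [-0.9863028156921299, -0.0033220244043846246, -0.16491124859036574], [0.16493818615260242, -0.010974765468759837, -0.986242844978657]] [-17.96815926289647, 551.6306576505879, 1256.7698835697518]
wrist [[318.7055464265879, 0.0, 313.47999035968866], [0.0, 318.7055464265879, 197.923209044455], [0.0, 0.0, 1.0]] [[0.289275005628304, 0.9572416907786822, -0.0028838436012558035], [0.9118776290237998, -0.27464717344399175, 0.30503789896529465], [0.29120295466337576, -0.09086955240562015, -0.9523358460338054]] [-598.0592741682685, -38.44451212098873, 381.04152110245093]
{'time': 0.15, 'joint_pos': array([ 6.83326913e+01,  7.50617924e+00,  8.53137675e+01, -1.93432200e-03,
        8.72608699e+01, -4.89302211e+00]), 'qd': array([-0.00567138, -0.14535135, -0.16246529,  0.06411082,  0.03516454,
        0.14402546]), 'joint_efforts': array([ 4.10913854e-04, -5.70061004e+01, -5.01157880e+01, -2.05034557e-04,
        9.53864510e-03, -4.33263733e-05]), 'tool_pos': array([172.99955352, 574.0904175 , 230.48616696]), 'tcp_rot': array([-1.79919313e+02, -4.96836390e-03,  1.63225804e+02]), 'ft_force': array([-0.15708878, -0.29994221, -0.75754973]), 'wrist_torque': array([-0.02979821, -0.05398409, -0.02554434]), 'finger_gap': 85.34708474858951}
```

View pics/side0.png

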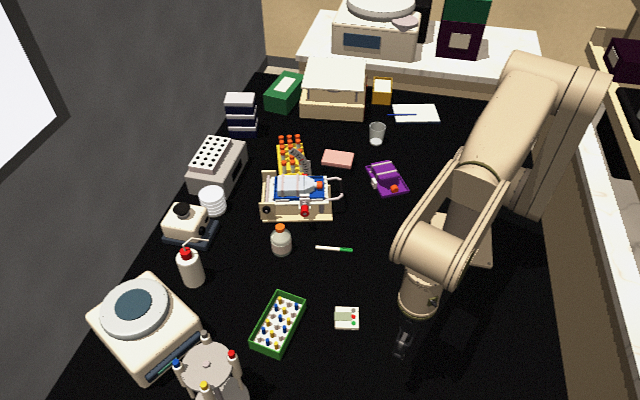

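View pics/top0.png

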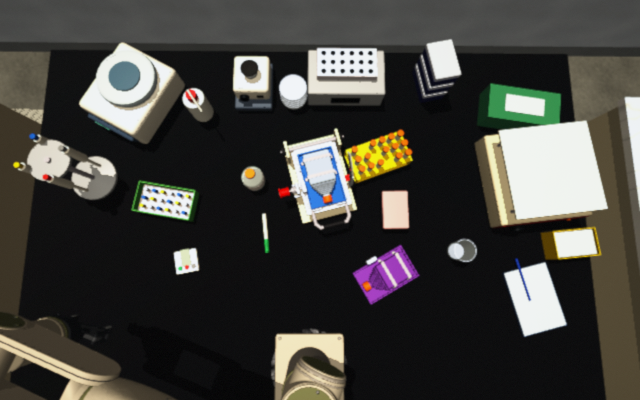

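View pics/wrist0.png

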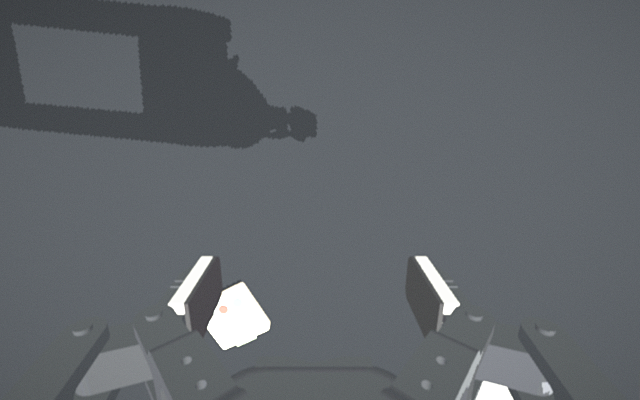

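```bash
cat > h.py <<'E'
import numpy as np, cv2
from bench import r
def ray(s,u,v):
    R=np.array(s["R"]);t=np.array(s["t"]);K=np.array(s["K"])
    d=R.T@np.linalg.solve(K,[u,v,1.]); return -R.T@t, d/np.linalg.norm(d)
def onz(s,u,v,z):
    c,d=ray(s,u,v); return c+d*(z-c[2])/d[2]
def tri(rs):
    A=np.zeros((3,3));b=np.zeros(3)
    for c,d in rs:
        P=np.eye(3)-np.outer(d,d);A+=P;b+=P@c
    X=np.linalg.solve(A,b); return X,[round(float(np.linalg.norm((np.eye(3)-np.outer(d,d))@(X-c))),1) for c,d in rs]
def proj(s,X):
    p=np.array(s["K"])@(np.array(s["R"])@np.array(X,float)+np.array(s["t"])); return p[:2]/p[2]
def crop(s,x0,y0,w,h,k,name):
    im=cv2.resize(s["pixels"][y0:y0+h,x0:x0+w,::-1],None,fx=k,fy=k,interpolation=cv2.INTER_CUBIC); cv2.imwrite("pics/"+name,im)
E
python3 - <<'E'
from h import *
import cv2
for n,a in [("top",(270,120,100,110)),("side",(250,160,100,70))]:
    im=cv2.imread(f"pics/{n}0.png")
    x,y,w,h=a
    cv2.imwrite(f"pics/{n}c.png",cv2.resize(im[y:y+h,x:x+w],None,fx=5,fy=5,interpolation=cv2.INTER_CUBIC))
E
```

```text
(no output)
```

View pics/topc.png

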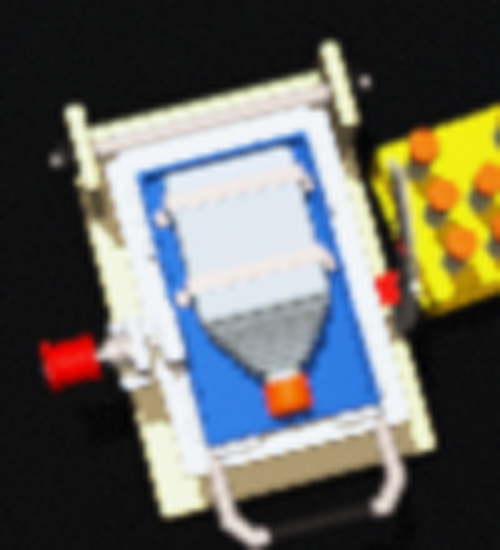

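View pics/sidec.png

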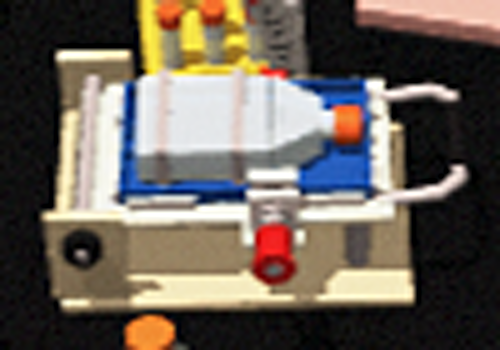

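Run:
```python
from h import *
S={n:r.snapshot(n) for n in("top","side")}
boxes={"top":(270,175,35,35),"side":(290,195,35,35)}
m={}
for n,(x,y,w,h) in boxes.items():
    p=S[n]["pixels"][y:y+h,x:x+w].astype(int)
    k=(p[...,0]>110)&(p[...,1]<60)&(p[...,2]<60)
    v,u=np.nonzero(k); m[n]=(x+u.mean(),y+v.mean()); print(n,m[n],k.sum(),x+u.min(),x+u.max(),y+v.min(),y+v.max())
K,e=tri([ray(S[n],*m[n]) for n in S]); print("knob",K,e, "onz103",[onz(S[n],*m[n],103) for n in S])
for nm,a,b in [("L",(323,227.6),(342,194)),("R",(345.6,221.6),(341.6,179))]:
    print(nm,tri([ray(S["top"],*a),ray(S["side"],*b)]),onz(S["top"],*a,90))
L=onz(S["top"],323,227.6,90);R=onz(S["top"],345.6,221.6,90);H=(L+R)/2
print("handle",H,"yaw y axis",np.degrees(np.arctan2(*(L-R)[[1,0]])))
# side-rails of stand: pivot posts at top px
for u,v in[(283,134+8),(337,131)]: print(onz(S["top"],u,v,110))
```

```text
top (np.float64(283.57142857142856), np.float64(191.82417582417582)) 91 278 289 187 197
side (np.float64(304.2), np.float64(209.78571428571428)) 70 301 308 205 216
knob [554.55020669  83.54776424 107.27296824] [0.4, 0.4] onz103 [array([555.74230276,  83.88437292, 103.        ]), array([555.18751709,  79.72471775, 103.        ])]
L (array([443.09109321, -41.58590433,  89.64744381]), [0.5, 0.5]) [443.51352959 -41.54470301  90.        ]
R (array([ 460.17665246, -112.79723281,   97.28984545]), [1.8, 1.8]) [ 462.74433762 -113.34236004   90.        ]
handle [453.1289336  -77.44353153  90.        ] yaw y axis 104.99455251090205
[717.72827766  87.62978991 110.        ]
[755.66749563 -86.96927532 110.        ]
```

Candidates: the blue carrier's stand at top (320,185), against the purple decoy at (386,275). Handle: black bar at (334,224) between the bow ends. Knob: red at (284,192) on the bed's +y side, against the red lever end at (348,178) and the red caps of other things. The crops confirm the stand, handle and left red knob as described. Next I move above the handle for a close look.

```bash
python3 -m jog '[[-0.03,-0.036,-0.03,0.07,1],[-0.06,-0.072,-0.03,0.14,1],[-0.09,-0.108,-0.03,0.2,1],[-0.12,-0.145,-0.03,0.27,1],[-0.15,-0.18,-0.03,0.34,1],[-0.18,-0.216,-0.03,0.41,1],[-0.21,-0.252,-0.03,0.48,1],[-0.24,-0.29,-0.03,0.55,1],[-0.27,-0.325,-0.03,0.62,1],[-0.3,-0.36,-0.03,0.68,1],[-0.33,-0.396,-0.03,0.75,1],[-0.36,-0.43,-0.03,0.82,1],[-0.39,-0.468,-0.03,0.89,1],[-0.42,-0.504,-0.03,0.96,1],[-0.445,-0.53,-0.03,1.01,1],[-0.456,-0.542,-0.03,1.03,1],[-0.456,-0.542,-0.03,1.03,1],[-0.456,-0.542,-0.03,1.03,1]]'
python3 - <<'E'
from h import *
s=r.snapshot("wrist"); crop(s,0,0,640,400,1,"w1.png"); print(ray(s,320,200)[0])
E
```

```text
time: 2.05
tool_pos: [452.9, -75.6, 261.0]
tcp_rot: [-179.9, -0.0, 104.2]
ft_force: [-0.1, 0.2, -0.2]
finger_gap: 85.3
[ 4.32451283e+02 -3.34228571e-01  4.03581731e+02]
```

View pics/w1.png

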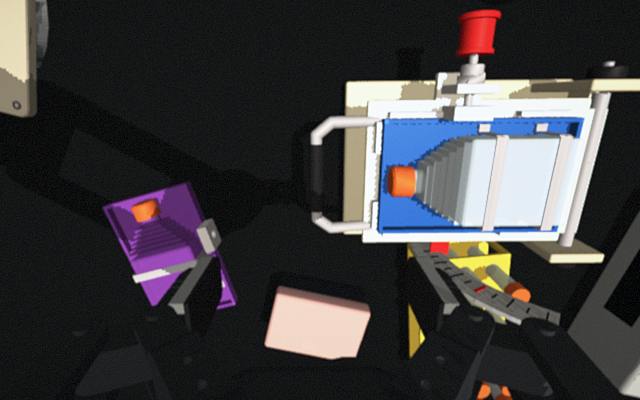

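Run:
```python
from h import *
s=r.snapshot("wrist"); np.savez("w1.npz",pixels=s["pixels"],K=s["K"],R=s["R"],t=s["t"])
a=s["pixels"][110:240,290:400,::-1]; b=s["pixels"][0:110,430:520,::-1]
g=lambda a:np.clip(cv2.resize(a,None,fx=4,fy=4,interpolation=cv2.INTER_CUBIC).astype(float)*1.6,0,255)
A=g(a);B=g(b);o=np.zeros((520,800,3));o[:520,:440]=A;o[:440,440:800]=B
cv2.imwrite("pics/w1c.png",o)
```

```text
[ WARN:0@1.406] global loadsave.cpp:1063 imwrite_ Unsupported depth image for selected encoder is fallbacked to CV_8U.
```

View pics/w1c.png

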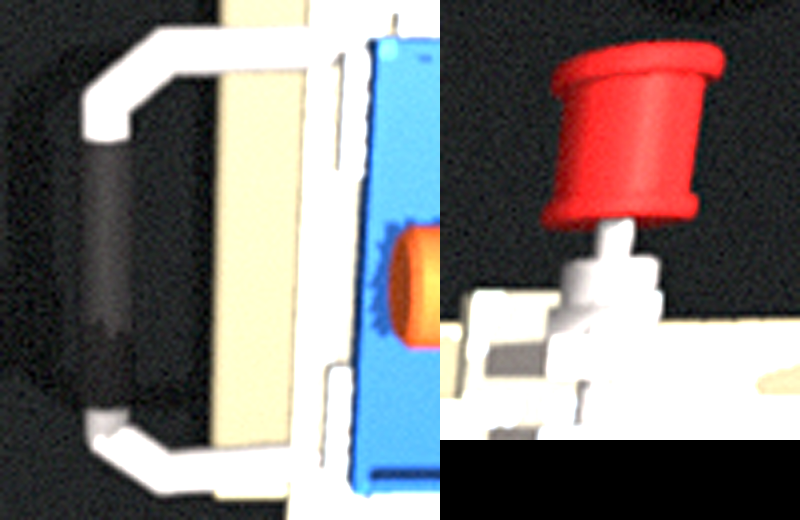

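Run:
```python
from h import *
s=dict(np.load("w1.npz"))
L=onz(s,316.75,145,90);R=onz(s,316.75,212.5,90);H=onz(s,316.75,178.75,90);K=onz(s,477,36,103)
print(L,R,H,K,np.linalg.norm(L-R),np.degrees(np.arctan2(L[1]-R[1],L[0]-R[0])))
T={n:r.snapshot(n) for n in("top","side")}
print("tri knob",tri([ray(s,477,36),ray(T["top"],283.6,191.8),ray(T["side"],304.2,209.8)]))
print("tri handle ends",tri([ray(s,316.75,145),ray(T["side"],342,194)]))
y=np.radians(np.degrees(np.arctan2(L[1]-R[1],L[0]-R[0])));ey=np.array([np.cos(y),np.sin(y)]);ex=np.array([ey[1],-ey[0]])
print("knob rel handle in bed",(K-H)[:2]@ex,(K-H)[:2]@ey)
print(r.sense()["tool_pos"],proj(s,[452.9,-75.6,261]))
```

```text
[446.6968914  -43.83139451  90.        ] [ 464.29880528 -112.21013027   90.        ] [455.20444028 -76.88095043  90.        ] [555.32446684  81.26919019 103.        ] 70.60792361087537 104.435556159649
tri knob (array([554.91891179,  82.08587616, 104.95591983]), [1.3, 1.7, 0.5])
tri handle ends (array([444.9918996 , -44.5497454 ,  86.48386709]), [1.9, 1.9])
knob rel handle in bed 136.38449486338746 128.19811330832
[453.03548813 -75.09068622 261.41715602] [316.17773178 259.90289898]
```

Grip measured at (455,-77), height 86–90, 70.6 mm long, bed yaw 14.4°. The knob is 128 mm left of the middle line, 105 mm high. All of this agrees with the text. I descend partway and check again from a second place.

```bash
python3 -m jog '[[-0.001,0.001,0.03,0,0.35],[-0.002,0.002,0.06,0,0.35],[-0.002,0.002,0.09,0,0.35],[-0.002,0.002,0.11,0,0.35],[-0.002,0.002,0.11,0,0.35],[-0.002,0.002,0.11,0,0.35]]'
python3 - <<'E'
from h import *
s=r.snapshot("wrist"); crop(s,0,0,640,400,1,"w2.png"); np.savez("w2.npz",pixels=s["pixels"],K=s["K"],R=s["R"],t=s["t"])
print(proj(s,[455.2,-76.9,90]),proj(s,[446.7,-43.8,90]),proj(s,[464.3,-112.2,90]))
E
```

```text
time: 2.85
tool_pos: [455.5, -76.0, 152.0]
tcp_rot: [-180.0, 0.0, 104.4]
ft_force: [0.5, 0.7, 0.5]
finger_gap: 30.0
[314.85390411 216.21868647] [314.88621601 167.37578791] [314.8697151  263.42198205]
```

View pics/w2.png

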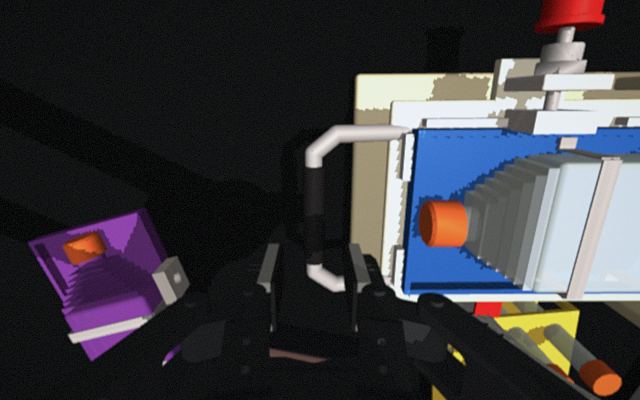

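Both views give the same grip position (315,216 predicted and seen), and it lies centrally between the fingers at columns 267 and 360. Now down and grip.

```bash
python3 -m jog '[[0,0,0.02,0,0.35],[0,0,0.04,0,0.35],[0,0,0.06,0,0.35],[0,0,0.079,0,0.35],[0,0,0.079,0,0.35],[0,0,0.079,0,0.35],[0,0,0.079,0,0.15],[0,0,0.079,0,0.1],[0,0,0.079,0,0.05],[0,0,0.079,0,0.05],[0,0,0.079,0,0.05]]' 45
python3 - <<'E'
from h import *
s=r.snapshot("wrist"); crop(s,200,100,300,300,2,"w3.png")
for t in np.arange(1.5,31.6,1.5):
    a=np.radians(t); print(t, round(275*np.sin(a)+10*np.cos(a)-10,1), round(275*(1-np.cos(a))+10*np.sin(a),1))
E
```

```text
time: 4.0
tool_pos: [456.0, -77.2, 76.0]
tcp_rot: [180.0, 0.2, 104.4]
ft_force: [-11.2, -1.5, 11.9]
finger_gap: 13.5
1.5 7.2 0.4
3.0 14.4 0.9
4.5 21.5 1.6
6.0 28.7 2.6
7.5 35.8 3.7
9.0 42.9 5.0
10.5 49.9 6.4
12.0 57.0 8.1
13.5 63.9 9.9
15.0 70.8 12.0
16.5 77.7 14.2
18.0 84.5 16.5
19.5 91.2 19.1
21.0 97.9 21.8
22.5 104.5 24.8
24.0 111.0 27.8
25.5 117.4 31.1
27.0 123.8 34.5
28.5 130.0 38.1
30.0 136.2 41.8
31.5 142.2 45.7
```

View pics/w3.png

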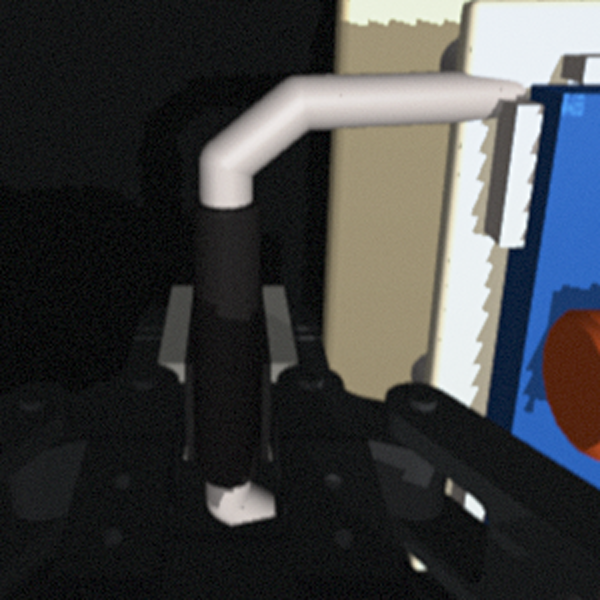

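```bash
python3 -m jog '[[0,0,-0.004,0,0.05],[0,0,-0.007,0,0.05],[0,0.001,-0.011,0,0.05],[0,0.001,-0.014,0,0.05],[0,0.001,-0.018,0,0.05],[0,0.002,-0.022,0,0.05],[0,0.002,-0.025,0,0.05],[0,0.003,-0.029,0,0.05],[0,0.003,-0.032,0,0.05],[0,0.004,-0.036,0,0.05],[0,0.004,-0.039,0,0.05],[0,0.005,-0.043,0,0.05],[0,0.006,-0.046,0,0.05],[0,0.006,-0.05,0,0.05],[0,0.007,-0.053,0,0.05],[0,0.008,-0.057,0,0.05],[0,0.009,-0.06,0,0.05],[0,0.010,-0.064,0,0.05],[0,0.011,-0.067,0,0.05],[0,0.012,-0.071,0,0.05]]' 45
python3 - <<'E'
from h import *
s=r.snapshot("side"); crop(s,230,140,140,100,5,"s1.png")
s=r.snapshot("wrist"); crop(s,200,100,300,300,2,"w4.png")
E
```

```text
time: 6.05
tool_pos: [466.9, -74.2, 147.0]
tcp_rot: [-179.9, 0.2, 104.4]
ft_force: [-4.5, -4.5, -8.2]
finger_gap: 13.1
```

View pics/s1.png

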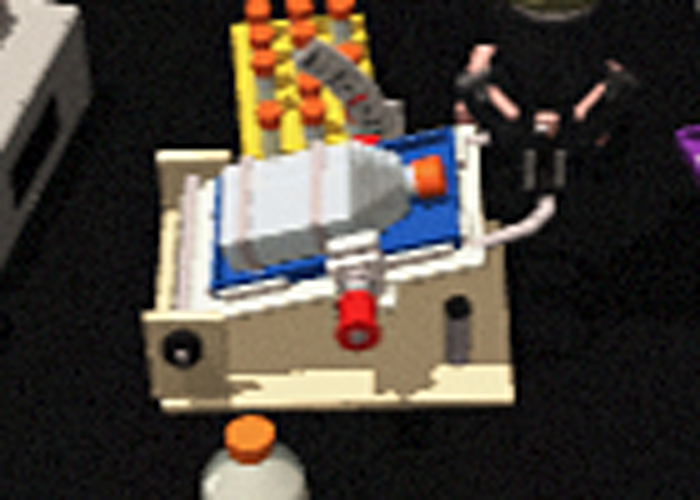

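View pics/w4.png

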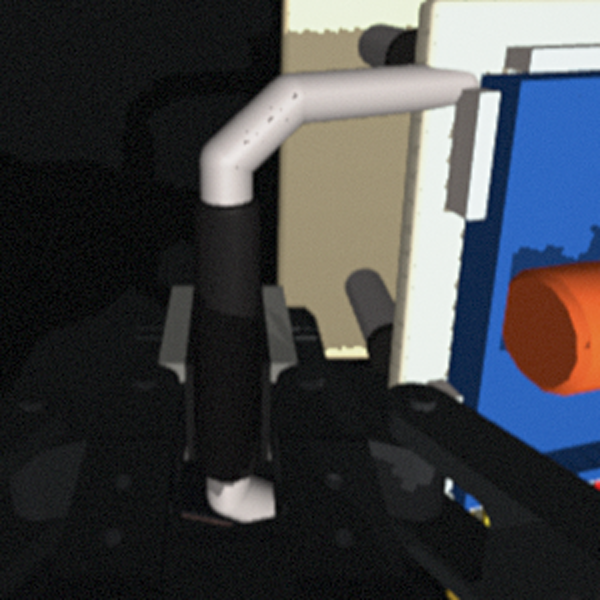

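At 15° (grip risen 71 mm) with no slip. Raising on to 30°, then I hold.

```bash
python3 -m jog '[[0,0.001,-0.003,0,0.05],[0,0.002,-0.007,0,0.05],[0,0.003,-0.010,0,0.05],[0,0.005,-0.014,0,0.05],[0,0.006,-0.017,0,0.05],[0,0.007,-0.020,0,0.05],[0,0.008,-0.024,0,0.05],[0,0.010,-0.027,0,0.05],[0,0.011,-0.030,0,0.05],[0,0.013,-0.034,0,0.05],[0,0.014,-0.037,0,0.05],[0,0.016,-0.040,0,0.05],[0,0.017,-0.043,0,0.05],[0,0.019,-0.047,0,0.05],[0,0.021,-0.050,0,0.05],[0,0.023,-0.053,0,0.05],[0,0.024,-0.056,0,0.05],[0,0.026,-0.059,0,0.05],[0,0.028,-0.062,0,0.05],[0,0.030,-0.065,0,0.05]]' 45
python3 - <<'E'
from h import *
s=r.snapshot("side"); crop(s,230,140,140,100,5,"s2.png")
E
```

```text
time: 8.15
tool_pos: [494.7, -66.9, 213.0]
tcp_rot: [-179.7, 0.1, 104.4]
ft_force: [-12.7, -5.1, -2.6]
finger_gap: 13.1
```

View pics/s2.png

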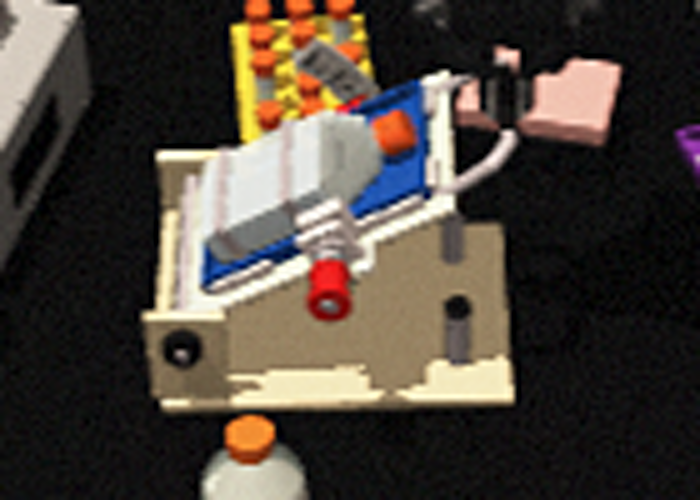

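```bash
python3 -m jog '[[0,0,0,0,0.05],[0,0,0,0,0.05],[0,0,0,0,0.05],[0,0,0,0,0.05],[0,0,0,0,0.05],[0,0,0,0,0.05],[0,0,0,0,0.05],[0,0,0,0,0.05],[0,0,0,0,0.05],[0,0,0,0,0.05],[0,0,0,0,0.05],[0,0,0,0,0.05],[0,0,0,0,0.05],[0,0,0,0,0.05],[0,0,0,0,0.05],[0,0,0,0,0.05],[0,0,0,0,0.05],[0,0,0,0,0.05],[0,0,0,0,0.05],[0,0,0,0,0.05]]' 45
python3 - <<'E'
from h import *
S={n:r.snapshot(n) for n in("top","side")}
boxes={"top":(270,170,35,40),"side":(285,185,35,25)};m={}
for n,(x,y,w,h) in boxes.items():
    p=S[n]["pixels"][y:y+h,x:x+w].astype(int)
    k=((p[...,0]>110)&(p[...,1]<60)&(p[...,2]<60)).astype(np.uint8)
    c,l,st,ce=cv2.connectedComponentsWithStats(k); i=1+np.argmax(st[1:,4]); m[n]=ce[i]+[x,y]
print(m,tri([ray(S[n],*m[n]) for n in S]), r.sense()["tool_pos"])
E
```

```text
time: 10.2
tool_pos: [495.3, -66.8, 214.2]
tcp_rot: [-179.8, 0.2, 104.4]
ft_force: [-5.3, -2.3, 0.2]
finger_gap: 13.2
{'top': array([279.67010309, 178.64948454]), 'side': array([295.20512821, 197.20512821])} (array([583.17483711,  91.37578028, 171.20928422]), [0.7, 0.7]) [495.28529795 -66.81573115 214.19993185]
```

The knob triangulates to z=171 (about 64–66 mm higher), which means about 29–30°. The tilt has been held for more than 2 s. Now I lower it gently.

```bash
python3 -m jog '[[0,-0.002,0.003,0,0.05],[0,-0.004,0.006,0,0.05],[0,-0.006,0.009,0,0.05],[0,-0.007,0.012,0,0.05],[0,-0.009,0.015,0,0.05],[0,-0.011,0.018,0,0.05],[0,-0.012,0.022,0,0.05],[0,-0.014,0.025,0,0.05],[0,-0.016,0.028,0,0.05],[0,-0.017,0.031,0,0.05],[0,-0.019,0.035,0,0.05],[0,-0.020,0.038,0,0.05],[0,-0.022,0.042,0,0.05],[0,-0.023,0.045,0,0.05],[0,-0.024,0.048,0,0.05],[0,-0.025,0.052,0,0.05],[0,-0.027,0.055,0,0.05],[0,-0.028,0.059,0,0.05],[0,-0.029,0.062,0,0.05],[0,-0.030,0.066,0,0.05]]' 45
```

```text
time: 12.3
tool_pos: [466.5, -74.5, 148.2]
tcp_rot: [-179.9, 0.2, 104.4]
ft_force: [5.0, 1.6, 1.3]
finger_gap: 13.3
```

```bash
python3 -m jog '[[0,-0.001,0.004,0,0.05],[0,-0.002,0.007,0,0.05],[0,-0.003,0.011,0,0.05],[0,-0.004,0.014,0,0.05],[0,-0.005,0.018,0,0.05],[0,-0.006,0.022,0,0.05],[0,-0.006,0.025,0,0.05],[0,-0.007,0.029,0,0.05],[0,-0.008,0.032,0,0.05],[0,-0.008,0.036,0,0.05],[0,-0.009,0.039,0,0.05],[0,-0.009,0.043,0,0.05],[0,-0.010,0.047,0,0.05],[0,-0.010,0.050,0,0.05],[0,-0.011,0.054,0,0.05],[0,-0.011,0.058,0,0.05],[0,-0.011,0.062,0,0.05],[0,-0.012,0.066,0,0.05],[0,-0.012,0.070,0,0.05],[0,-0.012,0.073,0,0.05]]' 45
python3 - <<'E'
from h import *
s=r.snapshot("side"); crop(s,230,140,140,100,5,"s3.png")
E
```

```text
time: 14.3
tool_pos: [456.2, -77.6, 81.1]
tcp_rot: [-180.0, 0.2, 104.4]
ft_force: [-33.3, 16.0, 85.3]
finger_gap: 12.8
```

View pics/s3.png

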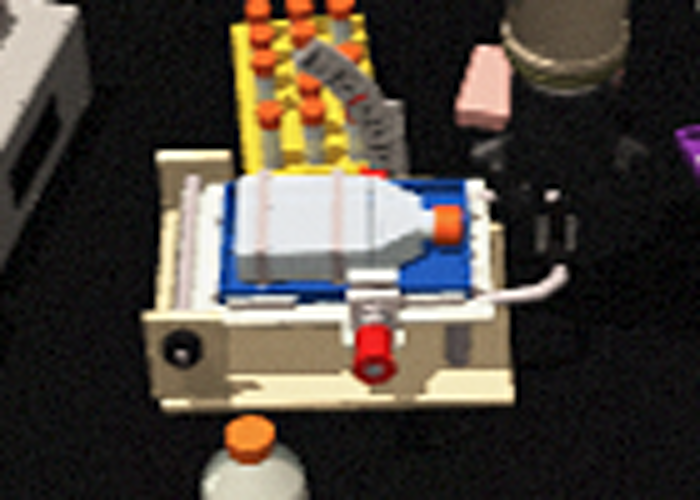

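The bed is level on its rests. The push is 85 N because the grip slid a few mm in the pads, so I ease it off and open.

```bash
python3 -m jog '[[0,0,0,0,0.05],[0,0,0,0,0.05]]' 45;  python3 -m jog '[[0,0,0,0,0.2],[0,0,0,0,0.3],[0,0,0,0,0.35],[0,0,0,0,0.35],[0,0,0,0,0.35]]' 45
python3 - <<'E'
from h import *
s=r.snapshot("wrist"); crop(s,200,100,300,300,2,"w5.png")
E
```

```text
time: 14.55
tool_pos: [455.9, -77.4, 81.8]
tcp_rot: [-179.9, 0.2, 104.4]
ft_force: [-4.9, 5.0, 17.7]
finger_gap: 13.1
time: 15.05
tool_pos: [455.6, -77.5, 81.3]
tcp_rot: [-179.9, 0.2, 104.4]
ft_force: [0.0, 0.3, 0.2]
finger_gap: 29.8
```

View pics/w5.png

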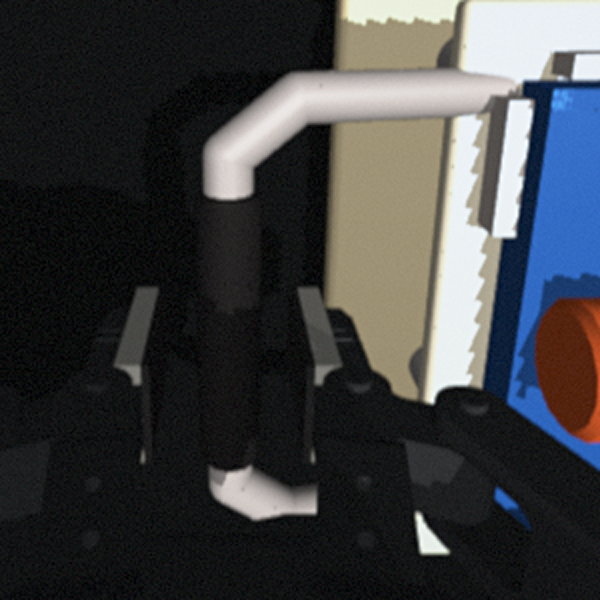

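```bash
python3 -m jog '[[0,0,-0.02,0,0.35],[0,0,-0.05,0,0.35],[0,0,-0.09,0,0.35],[0,0,-0.12,0,0.35],[0.01,0.02,-0.14,0,0.35],[0.03,0.05,-0.14,0,0.5],[0.05,0.08,-0.14,0,0.5],[0.06,0.11,-0.14,0,0.5],[0.07,0.136,-0.14,0,0.5],[0.07,0.136,-0.14,0,0.5],[0.07,0.136,-0.14,0,0.5],[0.07,0.136,-0.14,0,0.5]]'
python3 - <<'E'
from h import *
s=r.snapshot("wrist"); crop(s,0,0,640,400,1,"w6.png"); np.savez("w6.npz",pixels=s["pixels"],K=s["K"],R=s["R"],t=s["t"])
p=s["pixels"].astype(int);k=((p[...,0]>110)&(p[...,1]<60)&(p[...,2]<60)).astype(np.uint8)
c,l,st,ce=cv2.connectedComponentsWithStats(k)
for i in range(1,c):
    if st[i,4]>100: print(st[i],ce[i])
print(proj(s,[555.2,81.5,103]))
E
```

```text
time: 16.3
tool_pos: [569.6, 24.2, 220.8]
tcp_rot: [-179.9, 0.2, 104.4]
ft_force: [0.2, -0.6, -0.7]
finger_gap: 42.5
[ 295   99   40   44 1318] [314.90060698 119.8801214 ]
[306 318  20   9 153] [315.67320261 321.74509804]
[315.90634178 120.1805187 ]
```

View pics/w6.png

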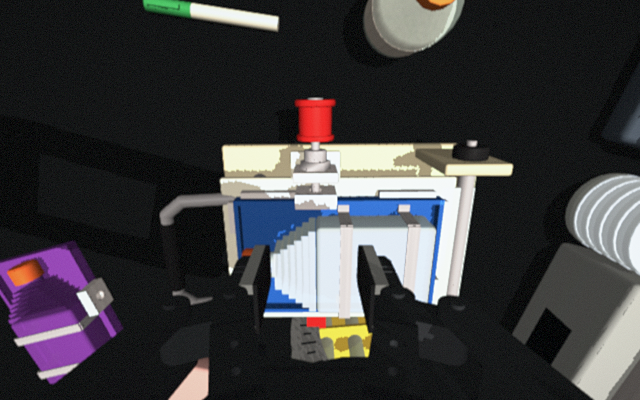

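Run:
```python
from h import *
a=dict(np.load("w1.npz"));s=dict(np.load("w6.npz"))
p=s["pixels"].astype(int)[95:148,285:345];k=((p[...,0]>90)&(p[...,1]<70)&(p[...,2]<70))
for i,row in enumerate(k):
    u=np.nonzero(row)[0]
    if len(u): print(95+i,285+u.min(),285+u.max(),end="; ")
c=(315,120.5)
X,e=tri([ray(a,477,36),ray(s,*c)]);print(X,e)
print("onz",onz(s,*c,103),"red ends",onz(s,315,99,103),onz(s,315,142.5,103))
K=X;T=np.array([569.6,24.2]);y=np.radians(104.4);ex=np.array([np.cos(y),np.sin(y)]);ey=np.array([np.sin(y),-np.cos(y)])
for K in(X,onz(s,*c,103)): d=K[:2]-T; print(d@ex,d@ey)
crop(s,280,80,100,130,4,"w6c.png")
```

```text
99 300 334; 100 296 334; 101 295 335; 102 295 335; 103 295 335; 104 295 334; 105 295 334; 106 296 332; 107 299 331; 108 299 331; 109 299 331; 110 299 331; 111 299 331; 112 299 331; 113 299 331; 114 299 331; 115 299 331; 116 299 331; 117 299 331; 118 299 331; 119 299 331; 120 299 331; 121 299 331; 122 299 331; 123 299 331; 124 299 331; 125 299 331; 126 299 331; 127 299 331; 128 299 331; 129 299 331; 130 299 331; 131 299 331; 132 299 331; 133 299 331; 134 298 331; 135 297 333; 136 297 333; 137 297 333; 138 297 333; 139 297 332; 140 298 332; 141 300 329; 142 308 322; [554.65516773  81.04171379 104.33164168] [0.2, 0.2]
onz [554.56367816  81.08154717 103.        ] red ends [550.4915537   96.89688265 103.        ] [558.9050798  64.2203918 103.       ]
58.77255547829418 -0.3393534893546387
58.83388995355915 -0.4180625877878767
```

View pics/w6c.png

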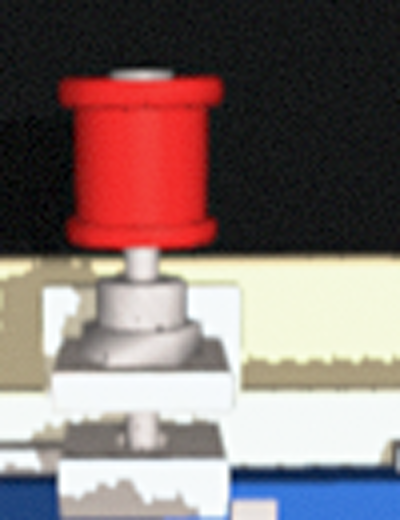

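Knob waist at (554.6, 81.1), height 103–104, with two-view residual 0.2 mm. I move over it and stop above to check the alignment.

```bash
python3 -m jog '[[0.02,0,0,0,0.55],[0.04,0,0.02,0,0.55],[0.059,0,0.05,0,0.55],[0.059,0,0.07,0,0.55],[0.059,0,0.08,0,0.55],[0.059,0,0.08,0,0.55],[0.059,0,0.08,0,0.55]]'
python3 - <<'E'
from h import *
s=r.snapshot("wrist"); crop(s,160,100,320,300,2,"w7.png")
print(proj(s,[554.6,81,104]))
T=r.sense()["tool_pos"]; d=np.array([554.6,81.05])-T[:2];y=np.radians(104.4);print(T,d@[np.cos(y),np.sin(y)],d@[np.sin(y),-np.cos(y)])
E
```

```text
time: 17.05
tool_pos: [555.4, 80.3, 142.0]
tcp_rot: [-180.0, 0.2, 104.3]
ft_force: [0.2, -0.8, -0.3]
finger_gap: 46.9
[314.86972891 227.55717773]
[555.82905725  80.34246682 142.45998344] 0.990958837340943 -1.0144878072390946
```

View pics/w7.png

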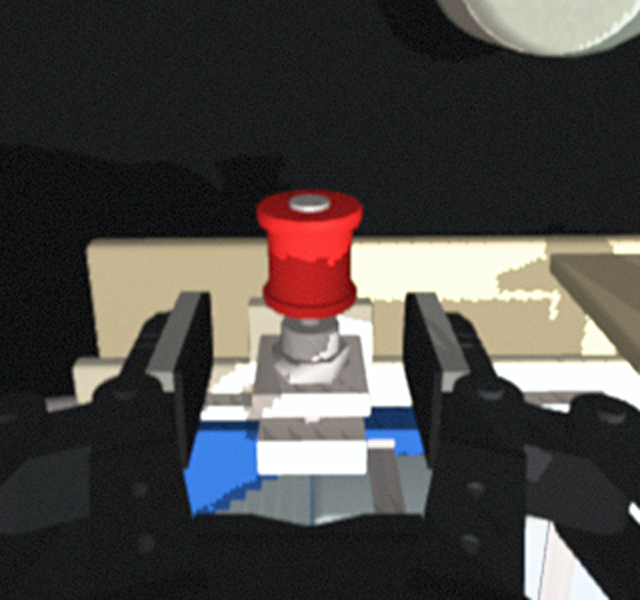

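```bash
python3 -m jog '[[0.001,-0.0005,0.02,0,0.55],[0.001,-0.0005,0.04,0,0.55],[0.001,-0.0005,0.058,0,0.55],[0.001,-0.0005,0.058,0,0.55],[0.001,-0.0005,0.058,0,0.55]]'
python3 - <<'E'
from h import *
s=r.snapshot("wrist"); crop(s,160,100,320,300,2,"w8.png")
T=r.sense()["tool_pos"]; d=np.array([554.6,81.05])-T[:2];y=np.radians(104.4);print(T,d@[np.cos(y),np.sin(y)],d@[np.sin(y),-np.cos(y)])
E
```

```text
time: 17.6
tool_pos: [555.8, 80.8, 85.7]
tcp_rot: [179.9, 0.2, 104.3]
ft_force: [0.1, -0.7, 0.5]
finger_gap: 46.4
[556.35524919  80.85877516  86.27315452] 0.6217298859394563 -1.652549123080872
```

View pics/w8.png

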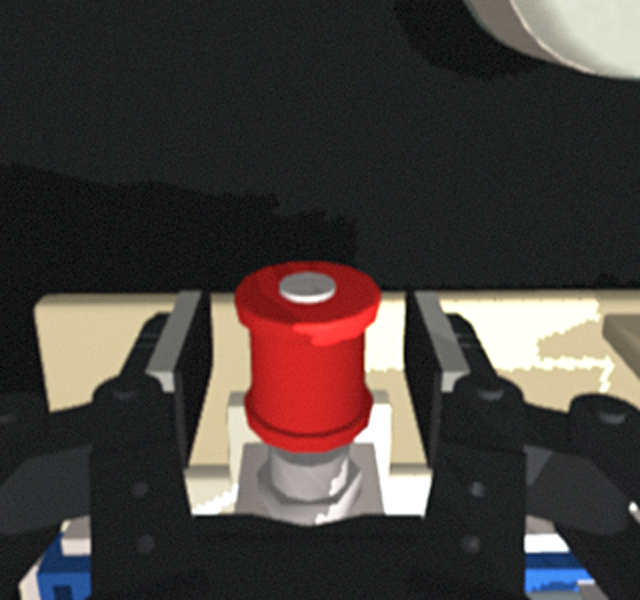

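```bash
python3 -m jog '[[0.0006,0,0,0,0.45],[0.0006,0,0,0,0.35],[0.0006,0,0,0,0.3],[0.0006,0,0,0,0.25],[0.0006,0,0,0,0.2],[0.0006,0,0,0,0.2],[0.0006,0,0,0,0.2]]' 60
python3 - <<'E'
from h import *
s=r.snapshot("wrist"); crop(s,160,100,320,300,2,"w9.png")
s=r.snapshot("side"); crop(s,230,140,140,100,5,"s9.png")
S=r.sense();print(S["tool_pos"],S["ft_force"],S["finger_gap"])
E
```

```text
time: 18.35
tool_pos: [555.9, 81.7, 87.9]
tcp_rot: [179.9, 0.2, 104.3]
ft_force: [-8.7, 0.4, 10.3]
finger_gap: 23.9
[555.90526349  81.6913722   87.86871803] [-9.86618564  0.66120834 11.15150264] 24.181201979800946
```

View pics/w9.png

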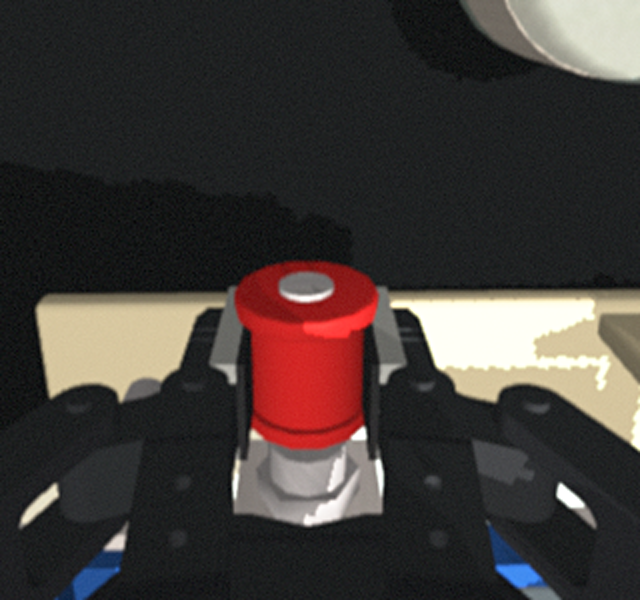

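View pics/s9.png

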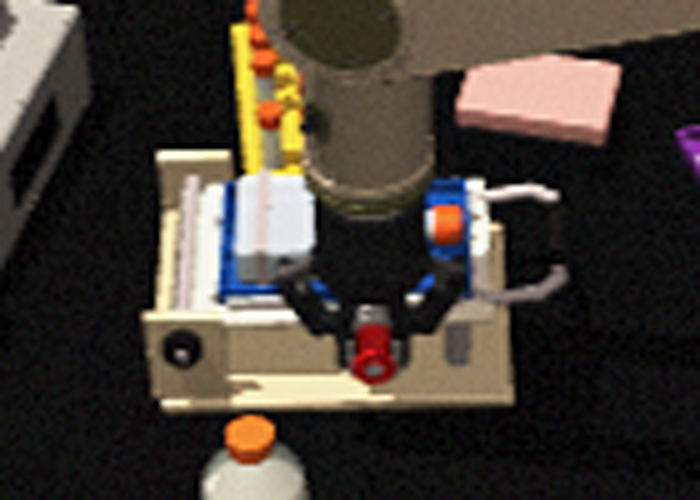

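Pads are on the waist: gap 24 reads 2 mm under, as it did on the 15 mm grip, so 26 mm. The bed is level. Now I pull straight out.

```bash
python3 -m jog '[[0.001,0,0.0005,0,0.2],[0.002,0,0.0005,0,0.2],[0.003,0,0.0005,0,0.2],[0.004,0,0.0005,0,0.2],[0.005,0,0.0005,0,0.2],[0.006,0,0.0005,0,0.2],[0.007,0,0.0005,0,0.2],[0.008,0,0.0005,0,0.2],[0.009,0,0.0005,0,0.2],[0.010,0,0.0005,0,0.2],[0.011,0,0.0005,0,0.2],[0.012,0,0.0005,0,0.2],[0.013,0,0.0005,0,0.2],[0.014,0,0.0005,0,0.2],[0.015,0,0.0005,0,0.2],[0.016,0,0.0005,0,0.2],[0.016,0,0.0005,0,0.2],[0.016,0,0.0005,0,0.2]]' 60
python3 - <<'E'
from h import *
s=r.snapshot("wrist"); crop(s,160,100,320,300,2,"w10.png")
s=r.snapshot("side"); crop(s,230,140,140,100,5,"s10.png")
S=r.sense();y=np.radians(104.4);ex=np.array([np.cos(y),np.sin(y)]);print(S["tool_pos"],S["ft_force"],S["finger_gap"],"travel",(S["tool_pos"][:2]-[555.905,81.691])@ex,"F",S["ft_force"][:2]@ex)
E
```

```text
time: 20.25
tool_pos: [552.4, 94.7, 88.1]
tcp_rot: [179.9, 0.5, 104.3]
ft_force: [-0.8, -12.2, 2.1]
finger_gap: 24.5
[552.39458781  94.68353872  88.07206275] [ -0.98342228 -12.42593315   2.13888293] 24.199507175293963 travel 13.45735823445641 F -11.790982433142757
```

View pics/w10.png

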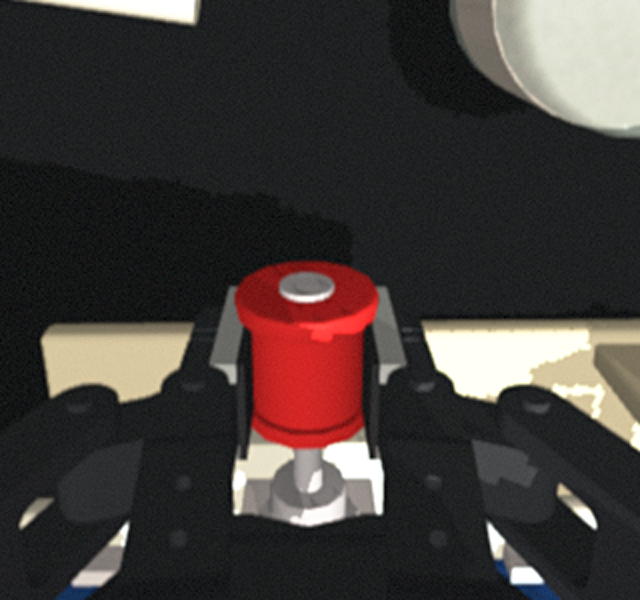

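View pics/s10.png

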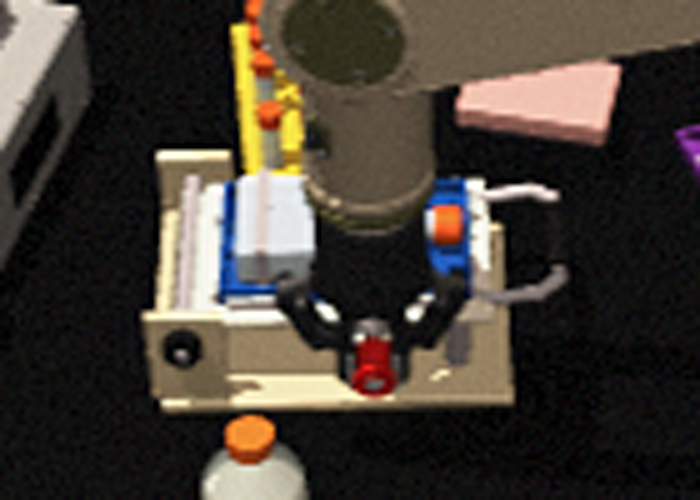

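Travel is 13.5 mm at 11.8 N, which matches the spring law. I add a little more to seat it on the stop, and hold.

```bash
python3 -m jog '[[0.0025,0,0.0005,0,0.2],[0.003,0,0.0005,0,0.2],[0.0035,0,0.0005,0,0.2],[0.004,0,0.0005,0,0.2],[0.004,0,0.0005,0,0.2],[0.004,0,0.0005,0,0.2],[0.004,0,0.0005,0,0.2],[0.004,0,0.0005,0,0.2],[0.004,0,0.0005,0,0.2],[0.004,0,0.0005,0,0.2],[0.004,0,0.0005,0,0.2],[0.004,0,0.0005,0,0.2]]' 60
python3 - <<'E'
from h import *
s=r.snapshot("wrist"); crop(s,0,0,640,400,1,"w11.png")
s=r.snapshot("top"); crop(s,240,100,160,140,4,"t11.png")
S=r.sense();y=np.radians(104.4);ex=np.array([np.cos(y),np.sin(y)]);print(S["tool_pos"],S["ft_force"],S["finger_gap"],"travel",(S["tool_pos"][:2]-[555.905,81.691])@ex,"F",S["ft_force"][:2]@ex)
E
```

```text
time: 21.55
tool_pos: [552.2, 95.3, 88.1]
tcp_rot: [179.9, 0.7, 104.3]
ft_force: [2.7, -14.2, -0.2]
finger_gap: 24.3
[552.18872293  95.26968766  88.13691629] [  1.86559349 -14.39977473  -0.28373926] 24.07605336690128 travel 14.076288745581204 F -14.411333562104677
```

View pics/w11.png

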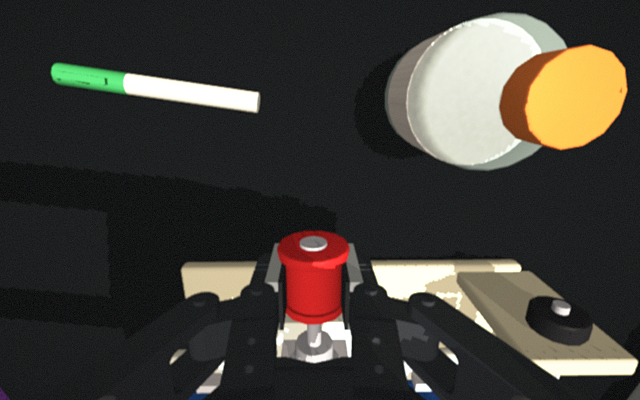

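View pics/t11.png

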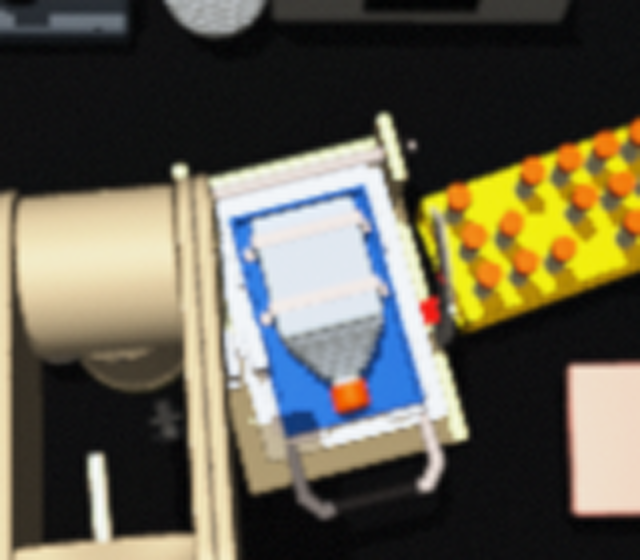

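The plunger is against its stop (14.1 mm, 14 N). The bed is level, the carrier is in its seat and the bystanders are in place, so I hand in.

Run:
```python
from bench import r
print(r.hand_in())
```

```text
the job is handed in; nothing more can be done
None
```

I tilted the bed to about 30°, held it there for just over 2 s and lowered it onto its rests. I then pulled the red knob straight out and handed in, at about 21.6 s, still holding it back; the hand-in gave no verdict.

**Tilt:** The grip's rise gave about 30° at the time. The handle slid about 5 mm in the pads on the way up, which puts it nearer 29°. Locating the knob in two camera views also gave about 29–30°.

**Lowering:** Because of that slide, the gripper pressed the bed onto its rests with a vertical force of about 85 N for a moment. That is below the 120 N wrist limit; I eased it off before letting go. The 40 N limit covers only the arm and gripper body, and I had only the fingers on the handle.

**Plunger:** The last reading was 14.1 mm of travel with 14 N of pull and the fingers on the 26 mm waist. The knob did not slip in the pads.

**Surroundings:** The last pictures show the bed level and the carrier in its seat, with no sign of the flask having been touched. The tube rack, reagent bottle and marker looked undisturbed. I did not check the other loose things again at the end. I judged all of this by eye and did not measure the carrier's offset from its seat.

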